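# Clear the chuck key and hold the belt cover open

### The job

The drill's chuck key has been left lying on the blue belt cover: first lay it in the two posts of the yellow cradle and let go. Then, before touching the red catch, tug the cover up by its black handle to feel whether it is caught; if it is, slide the catch away from the cover to free it. Lift the cover by its handle to at least 60 degrees and finish with the gripper still holding it open by the handle (it falls shut by itself), leaving the bottle, brush and plywood where they are.

Things in the scene. Friction and masses are not known exactly. Their poses are not given: they have to be found in the camera images.
- housing: Green belt-drive housing fixed on the bench, 150 (x) x 290 (y) x 118 mm high, yaw within 0.2 rad. Origin: centre of its underside; x away from the robot, y left, z up. Blue cover (8 mm plate, top at 118 mm) over y = -55 to 145 mm; the rest (y = -145 to -55 mm) is a fixed green deck, top also at 118 mm, with the red catch knob.
- cover (a joint): Blue cover's angle (rad): 0 shut, opens upward to a stop at 1.35; falls shut unless held. Hinge line along the housing's y at x = 75, z = 114 mm in its frame; the handle swings up and away from the robot, radius 195 mm. Lifting takes 2 to 3 N at the handle. If caught it rises about 0.04 rad (8 mm at the handle), then stops hard; else it just opens. Which one differs each time and cannot be seen.
- handle_mid (a point): Middle of the handle bar, at (-120, 45, 114) mm in the housing's frame when shut; turns with the cover. Handle, rigid with the cover: black round bar, 12 mm thick, 100 mm long, parallel to the housing's y, on two steel arms at its ends, 39 mm clear before the housing's front (robot side). A gripper pointing down can pinch it; the bar can turn between the fingers as the cover swings.
- catch (a joint): Travel of the red catch (m): starts at 0 to 0.003 whether or not the cover is caught, grows as the knob slides to the housing's -y (away from the cover), end at 0.025. Needs about 3 N, stays where left. From 0.013 on the cover is always free. Slide it with the cover fully down, not while pulling on the cover.
- catch_knob (a point): The red catch knob, an upright cylinder 18 mm in diameter standing 31 mm above the deck, at (-50, -85, 134) mm in the housing's frame when at 0; this point lies on its axis, 16 mm above the deck.
- key: Chuck key, on the cover at the start, 0.15 kg, 143 mm long. Origin: on the axis, mid-shank; x along the shank to the toothed head. Steel shank 10 mm thick, x = -52 to 52 mm; black cross bar at x = -58 mm, 13 mm thick, 73 mm long along y; head 13 mm thick (15 over the teeth), x = 52 to 66 mm, pilot to 74 mm. Lies on cross bar and head, axis 6.5 mm above the cover.
- cradle: Yellow cradle, fixed: base 110 x 70 x 8 mm, two posts 10 mm thick at x = -35 and 35 mm (60 mm free between), each with a 45-degree V notch open upward, 37 mm wide and 61 mm high at its lips. Origin: centre of underside; x through both notches. The seated key's shank lies along x in both notches, either way round, axis 50 mm above the bench, cross bar and head outside the posts.
- oil_bottle: Bystander: white oil bottle with red cap, 54 mm diameter, 130 mm tall, standing right of the housing. Leave alone. Origin: centre of its underside.
- workpiece: Bystander: drilled plywood piece, 90 x 140 x 12 mm, lying beyond the cradle. Leave alone. Origin: centre of its underside.
- chip_brush: Bystander: brush with wooden handle, 180 mm long, about 20 mm thick, lying between robot and housing. Leave alone. Origin: middle of its underside; x along its length.
There are look-alikes about, which are no part of the job. What is shaped like the cradle but pink, purple or turquoise is not meant.

How it is judged:
By the outcome, as a careful person would: the job done as asked, in the order asked, and still so for the second after the job is handed in, while the arm keeps its last pose, push and grip.
It also fails if it takes over 72 s, if anything falls off the work surface, if the arm or the gripper's body presses on something with over 40 N, if the wrist force passes 120 N, or if a joint passes its speed limit or range.

### The arm

A 6-joint arm with a two-finger parallel gripper is mounted at the origin on the work surface. World frame = base frame: x ahead of the robot, y to its left, z up, the work surface at z = 0. Lengths are in m, angles in rad, forces in N, time in s.
With the tool pointing down it reaches from about 0.25 to 0.85 m from the base axis. Payload 12.5 kg.
Tool frame: the origin (TCP) lies between the finger pads; the fingertips stand robot.finger_overhang ahead of it and the grasp point (between the pads) lies 2 mm behind it (robot.finger_overhang is the distance from the TCP to the fingertips, in m); x points along the fingers, y is the direction in which the jaws open and shut, and the axes are right-handed (so a half turn about x gives the same grasp; the last joint's range is limited). The gripper opens to 93 mm and grips with 3 to 60 N. Pads are 15 mm wide; open, the fingers measure 128 mm over their backs; the gripper's body (75 mm by 188 mm) begins 65 mm behind the grasp point.
Start: joints at [1.154, 0.351, 1.652, -0, 1.139, -0.085], TCP at [0.179, 0.52, 0.236] pointing down, gripper open.
Joint ranges: [-2.75, 2.75], [-0.79, 2.1], [0.01, 2.65], [-1.57, 4.71], [0.07, 3.14], [-2.87, 2.87]. Speed limits (rad/s): [2.22, 2.22, 2.79, 3.14, 3.14, 3.14].

### API

Orientations are given as a unit quaternion [w, x, y, z].
In Python, from station import status, eyes, job, robot gives the robot as it stands. The module is installed in compiled form; this text tells all that it offers.
- The arm moves only by the tool send_rows, never from a script. Its argument "targets" is one flat list of numbers, 7 for each row, row after row: the finger opening in mm, from 0 to 93, then the shift along the tool's x, y, z in mm, then the turn, a rotation vector about the tool's x, y, z in degrees. A call has 1 to 20 rows; each row shifts and turns the commanded pose from where the row before left it, along the tool's axes as they then stand; what a row does not reach is not made up. A row lasts 1/8 s, in which the tool goes at most 62.5 mm and 10.7 degrees, less where a joint would pass 70% of its speed; a pose out of reach is approached as far as the arm can. A call is refused whole if a number of a shift passes 62.5 or a number of a turn 10.7, either way. A call with a gripper value outside its range is refused whole. The fingers move at their own pace and stop on an object; "grip_force" is the grip in N (left out, the last holds). Time passes only in rows, so rows that do not move let the fingers close. It gives the time, the measured TCP pose, the force and the opening at its end, in the units of the state.
- status.observe(): the state, without advancing time (a new reading comes with each control period).
- eyes.grab_frame(name): name is "scene" or "top" or "wrist"; returns a dict with "image" (480x640x3 uint8, red, green, blue), "range_z" (480x640 float32, m along the optical axis (not along the pixel's ray), 0 where there is no reading), "fx", "fy", "cx", "cy" (pixels), "eye" and "attitude" of the camera in the world. Camera axes: x right, y down, z forward; pixel columns grow to the right and rows downward; lengths in m; the calibration is good to about 2 mm. A picture is of the moment at which its call begins.
- job.hand_in(): hands the job in, once; it reports no verdict.
The state is a dict: "t": time; "qpos": joint angles; "qd": joint speeds; "joint_torque": joint torques, N m; "eef_pos": TCP position; "ee_rot": TCP orientation; "wrist_force": force on the tool from outside, world axes, zero at the start; "ft_torque": the same for the moment, N m; "width": finger opening in m.
Only numpy, scipy, OpenCV 4.12 (cv2) and the standard library are available. Lean on these libraries where they do the work, as an engineer would, in place of code of your own. Each camera call takes 0.05 s, during which the arm holds its last target. There are 200 camera calls.

## Working session

There is one attempt and no reset: what is moved stays moved. The work goes in short steps, Python scripts to look and compute and a tool call to move; the robot and the scene stay as the last step left them, time stands still between calls to the robot, and variables do not carry over. Pictures are saved under pics/ and viewed, about 8 in all and at most 12, crops included, and the job is handed in when it is done.

Besides the shell and the picture viewer there is one more tool, called after "Request:" as name(argument=value, ...) on one line, values as JSON. send_rows: Moves the arm, as the interface text tells. Its arguments: {"type":"object","properties":{"targets":{"type":"array","items":{"type":"number"}},"grip_force":{"type":"number"}},"required":["targets"]}

```bash
mkdir -p pics
cat > h.py <<'E'
import numpy as np, cv2
from scipy.spatial.transform import Rotation as R
from station import status, eyes, job, robot
def rot(q): return R.from_quat([q[1],q[2],q[3],q[0]])
def pts(f):
    z=f["range_z"]; v,u=np.mgrid[0:480,0:640]
    p=np.stack([(u-f["cx"])/f["fx"]*z,(v-f["cy"])/f["fy"]*z,z],-1)
    a=np.array(f["attitude"]); M=rot(a).as_matrix() if a.shape==(4,) else a
    return p@M.T+np.array(f["eye"])
def ray(f,u,v,h):
    a=np.array(f["attitude"]); M=rot(a).as_matrix() if a.shape==(4,) else a
    d=M@np.array([(u-f["cx"])/f["fx"],(v-f["cy"])/f["fy"],1]); e=np.array(f["eye"])
    return e+d*(h-e[2])/d[2]
def save(f,n): cv2.imwrite("pics/"+n,f["image"][:,:,::-1])
E
python3 - <<'E'
from h import *
s=status.observe(); print({k:np.round(v,3) for k,v in s.items()}, robot.finger_overhang)
print(rot(s["ee_rot"]).as_matrix().round(2))
for n in("top","scene"):
    f=eyes.grab_frame(n); save(f,n+"0.png"); np.save(n+".npy",f,allow_pickle=True); print(f["eye"],f["attitude"],f["fx"])
E
```

```text
{'t': np.float64(0.0), 'qpos': array([ 1.154,  0.351,  1.652,  0.   ,  1.139, -0.085]), 'qd': array([ 0.001, -0.001,  0.002, -0.003, -0.001,  0.   ]), 'joint_torque': array([-1.0000e-03, -4.9733e+01, -2.8525e+01,  7.0000e-02,  2.6000e-02,
       -0.0000e+00]), 'eef_pos': array([0.179, 0.52 , 0.235]), 'ee_rot': array([ 0.697,  0.116,  0.698, -0.117]), 'wrist_force': array([ 0.053, -0.039, -0.878]), 'ft_torque': array([ 0.057, -0.011,  0.053]), 'width': np.float64(0.093)} 0.017
[[-0.    0.33  0.95]
 [-0.    0.95 -0.33]
 [-1.   -0.   -0.  ]]
[0.3885856  0.00830648 1.73861389] [ 0.03966522 -0.70473389  0.70754848 -0.03394055] 550.9488538134052
[ 1.05025401 -0.41777613  1.14377746] [-0.25570438  0.87583298  0.39122619 -0.12030759] 486.46117729265296
```

View pics/top0.png

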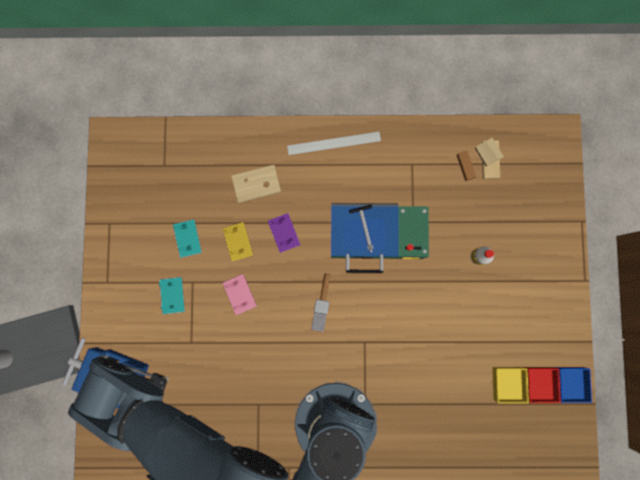

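View pics/scene0.png

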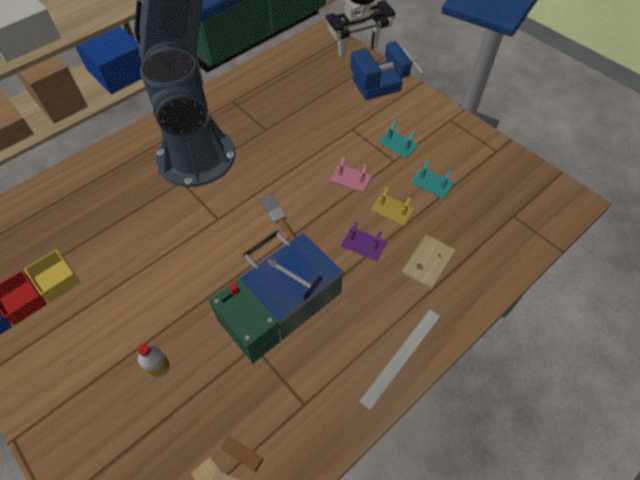

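Top view: the cradle-shaped things are yellow (237,242), purple (284,232), pink (239,294) and turquoise (187,238) and (172,295). Only the yellow one fits; the yellow thing at (510,384) is a bin. The key lies on the cover, cross bar at (360,209) and head at (370,248). The handle is at (365,271) and the red knob at (410,247).

```bash
cat > m.py <<'E'
from h import *
f=np.load("top.npy",allow_pickle=True).item(); im=f["image"]; hsv=cv2.cvtColor(im,cv2.COLOR_RGB2HSV)
def reg(lo,hi,box):
    m=cv2.inRange(hsv,np.array(lo),np.array(hi)); k=np.zeros_like(m); x0,y0,x1,y1=box; k[y0:y1,x0:x1]=m[y0:y1,x0:x1]; return k
def rect(m,h):
    v,u=np.nonzero(m); P=np.array([ray(f,a,b,h)[:2] for a,b in zip(u,v)],np.float32)
    r=cv2.minAreaRect(P); return np.round(cv2.boxPoints(r),4),np.round(r[0],4),np.round(r[1],4),len(u)
top=(320,190,440,280)
b=reg((100,120,60),(125,255,255),top); g=reg((45,60,30),(95,255,255),top)
print("blue",rect(b,.118)); print("green",rect(g,.118)); print("both",rect(b|g,.118))
print("yellow",rect(reg((18,120,100),(32,255,255),(215,215,265,270)),.008))
print("red",rect(reg((0,150,120),(8,255,255),(400,238,420,258)),.149))
P=pts(f)
m=(P[...,2]>.105)&(P[...,2]<.16); k=np.zeros_like(m); k[190:280,320:440]=1; print("depthtop",P[(m&k)][:,:3].mean(0), m[k].sum())
for n,(u,v) in dict(bar=(360,209),head=(370,248),handle=(365,271),knob=(410,247),cov=(345,235),deck=(415,230)).items(): print(n,P[v,u].round(3))
for n,(a,c) in dict(keyA=((360,209),.1245),keyH=((370,248),.1245),handle=((365,271),.114)).items(): print(n,ray(f,*a,c).round(4))
c1=cv2.resize(im[195:285,315:435],None,fx=6,fy=6,interpolation=2)[:, :, ::-1]; c2=cv2.resize(im[210:270,210:310],None,fx=6,fy=6,interpolation=2)[:,:,::-1]
o=np.zeros((600,800,3),np.uint8); c1=cv2.resize(c1,(560,420)); o[:420,:560]=c1; c2=cv2.resize(c2,(300,180)); o[420:,:300]=c2; cv2.imwrite("pics/c0.png",o)
E
python3 m.py
```

```text
blue (array([[ 0.5027, -0.1875],
       [ 0.6516, -0.1901],
       [ 0.6549,  0.0061],
       [ 0.506 ,  0.0086]], dtype=float32), array([ 0.5788, -0.0907]), array([0.1962, 0.1489]), 3023)
green (array([[ 0.4419, -0.0076],
       [ 0.5102, -0.3079],
       [ 0.6682, -0.2719],
       [ 0.5999,  0.0283]], dtype=float32), array([ 0.555 , -0.1398]), array([0.1621, 0.3079]), 1383)
both (array([[ 0.4597, -0.2766],
       [ 0.6528, -0.2775],
       [ 0.6542,  0.0061],
       [ 0.4611,  0.007 ]], dtype=float32), array([ 0.557 , -0.1352]), array([0.2836, 0.1932]), 4406)
yellow (array([[0.4943, 0.3245],
       [0.5162, 0.2527],
       [0.627 , 0.2864],
       [0.6052, 0.3582]], dtype=float32), array([0.5607, 0.3054]), array([0.1159, 0.0751]), 855)
red (array([[ 0.5222, -0.2276],
       [ 0.5367, -0.2276],
       [ 0.5368, -0.2103],
       [ 0.5223, -0.2102]], dtype=float32), array([ 0.5295, -0.2189]), array([0.0174, 0.0145]), 31)
depthtop [ 0.5761502  -0.1310099   0.11825683] 5392
bar [ 0.643 -0.076  0.131]
head [ 0.528 -0.105  0.122]
handle [ 0.46  -0.09   0.124]
knob [ 0.529 -0.22   0.142]
cov [ 0.567 -0.032  0.122]
deck [ 0.581 -0.239  0.119]
keyA [ 0.6438 -0.0767  0.1245]
keyH [ 0.5278 -0.105   0.1245]
handle [ 0.4608 -0.0902  0.114 ]
```

View pics/c0.png

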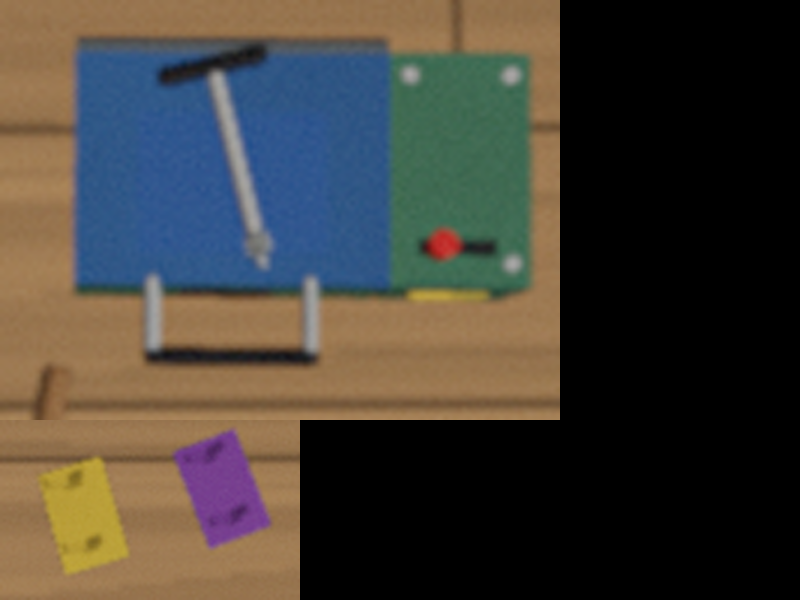

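```bash
cat >> h.py <<'E'
def go(p,yaw=None):
    """shift (mm) in present tool axes to reach p; turn about tool x (deg) so the jaw axis (tool y) has yaw (deg, mod 180); also tilt"""
    s=status.observe(); M=rot(s["ee_rot"]).as_matrix(); d=M.T@(np.array(p)-s["eef_pos"])*1000
    y=np.degrees(np.arctan2(M[1,1],M[0,1])); print("t",s["t"].round(2),"pos",s["eef_pos"].round(4),"jawyaw",y.round(1),"xaxis",M[:,0].round(3),"w",s["width"].round(4),"F",s["wrist_force"].round(1),"q6",s["qpos"].round(2))
    print("shift",d.round(1), None if yaw is None else -((yaw-y+90)%180-90))
E
python3 -c "
from h import *
go([.59,-.09,.28],103.6)"
```

```text
Traceback (most recent call last):
  File "h.py", line 18, in go
    y=np.degrees(np.arctan2(M[1,1],M[0,1])); print("t",s["t"].round(2),"pos",s["eef_pos"].round(4),"jawyaw",y.round(1),"xaxis",M[:,0].round(3),"w",s["width"].round(4),"F",s["wrist_force"].round(1),"q6",s["qpos"].round(2))
                                                       ^^^^^^^^^^^^
AttributeError: 'float' object has no attribute 'round'
```

```bash
sed -i 's/s\["t"\].round(2)/round(float(s["t"]),2)/; s/s\["width"\].round(4)/round(float(s["width"]),4)/' h.py
python3 -c "
from h import *
go([.59,-.09,.28],103.6)"
```

```text
t 0.1 pos [0.179  0.5197 0.2352] jawyaw 71.0 xaxis [-0.    -0.001 -1.   ] w 0.0928 F [ 0.2 -0.1 -0.2] q6 [ 1.15  0.35  1.65  0.    1.14 -0.08]
shift [ -44.5 -442.6  587.2] -32.611743637903686
```

Request:
send_rows(targets=[93,-3.2,-31.6,42,0,0,0,93,-3.2,-31.6,42,0,0,0,93,-3.2,-31.6,42,0,0,0,93,-3.2,-31.6,42,0,0,0,93,-3.2,-31.6,42,0,0,0,93,-3.2,-31.6,42,0,0,0,93,-3.2,-31.6,42,0,0,0,93,-3.2,-31.6,42,0,0,0,93,-3.2,-31.6,42,0,0,0,93,-3.2,-31.6,42,0,0,0,93,-3.2,-31.6,42,0,0,0,93,-3.2,-31.6,42,0,0,0,93,-3.2,-31.6,42,0,0,0,93,-3.2,-31.6,42,0,0,0,93,0,0,0,-8,0,0,93,0,0,0,-8,0,0,93,0,0,0,-8,0,0,93,0,0,0,-8.6,0,0,93,0,0,0,0,0,0], grip_force=25)

```text
t: 2.48
eef_pos: [0.5908, -0.0898, 0.2801]
ee_rot: [0.702, -0.083, 0.702, 0.083]
wrist_force: [0.1, 0.8, 1.0]
width: 0.093
```

```bash
python3 -c "
from h import *
f=eyes.grab_frame('wrist'); save(f,'w1.png'); np.save('w1.npy',f,allow_pickle=True); print(f['eye'],f['attitude'],f['fx'])
go([.59,-.09,.28],103.6)"
```

```text
[ 0.52404694 -0.10607336  0.42851604] [0.07674299 0.61431481 0.7792113  0.09776289] 376.47355375030094
t 2.52 pos [ 0.5908 -0.0898  0.2802] jawyaw 103.4 xaxis [-0.001  0.    -1.   ] w 0.0928 F [-1.3  0.3 -0.1] q6 [-0.23  0.4   1.47 -0.    1.27 -2.03]
shift [ 0.2 -0.  -0.9] -0.194620191129232
```

View pics/w1.png

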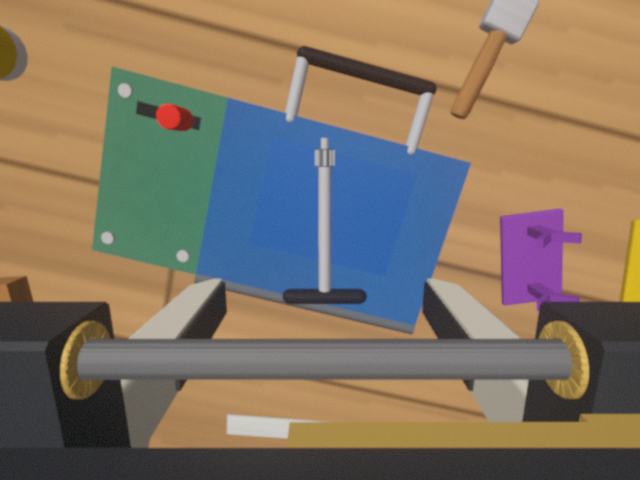

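Wrist view: cross bar from (284,296) to (366,296), shank to head (325,158), pilot tip (324,140), handle bar from (302,52) to (432,88), knob at (169,117).

```bash
python3 -c "
from h import *
f=np.load('w1.npy',allow_pickle=True).item()
b=ray(f,325,296,.1245);h=ray(f,325,158,.1245);t=ray(f,324,140,.1245)
print('bar',b,'head',h,'tip',t,np.hypot(*(t-b)[:2]),np.degrees(np.arctan2(*(b-t)[1::-1])))
u=(t-b)/np.linalg.norm(t-b); g=b+u*.054; print('grasp',g)
h1=ray(f,302,52,.114);h2=ray(f,432,88,.114);print('handle',h1,h2,(h1+h2)/2,np.linalg.norm(h1-h2),np.degrees(np.arctan2(*(h2-h1)[1::-1])))
print('knobtop',ray(f,169,116,.149))
for uv in ((112,67),(470,162),(412,331),(93,248),(228,99),(196,274)): print(uv,ray(f,*uv,.118))
P=pts(f); print(P[200,325],P[200,300],P[200,400])
go([g[0],g[1],.137],np.degrees(np.arctan2(u[1],u[0]))+90)
"
```

```text
bar [ 0.6442905  -0.07626791  0.1245    ] head [ 0.53126605 -0.10347226  0.1245    ] tip [ 0.51815829 -0.1074281   0.1245    ] 0.12992417639457524 13.87671953676198
grasp [ 0.59186654 -0.08921893  0.1245    ]
handle [ 0.45891479 -0.13890909  0.114     ] [ 0.4602587  -0.03468863  0.114     ] [ 0.45958674 -0.08679886  0.114     ] 0.10422912857931659 89.26121629744198
knobtop [ 0.52828161 -0.21738896  0.149     ]
(112, 67) [ 0.50363114 -0.27661241  0.118     ]
(470, 162) [0.50717558 0.01105149 0.118     ]
(412, 331) [0.66142762 0.00881567 0.118     ]
(93, 248) [ 0.65044379 -0.27837027  0.118     ]
(228, 99) [ 0.50560897 -0.18696171  0.118     ]
(196, 274) [ 0.65312564 -0.18938032  0.118     ]
[ 0.56315459 -0.09580436  0.12713555] [ 0.56933247 -0.11562267  0.11683291] [ 0.54985544 -0.0352418   0.1181688 ]
t 2.52 pos [ 0.5908 -0.0898  0.2802] jawyaw 103.4 xaxis [-0.001  0.    -1.   ] w 0.0928 F [-1.3  0.3 -0.1] q6 [-0.23  0.4   1.47 -0.    1.27 -2.03]
shift [143.2   0.3   1.2] -0.47133972789117706
```

Request:
send_rows(targets=[60,35,0,0,0,0,0,40,40,0,0,0,0,0,40,40,0,0,0,0,0,40,20,0,1,-0.4,0,0,40,7.5,0,0,0,0,0,40,0,0,0,0,0,0,5,0,0,0,0,0,0,5,0,0,0,0,0,0,5,0,0,0,0,0,0,5,0,0,0,0,0,0], grip_force=25)

```text
t: 3.78
eef_pos: [0.592, -0.0896, 0.1382]
ee_rot: [0.702, -0.086, 0.702, 0.086]
wrist_force: [-0.6, 0.8, 1.7]
width: 0.0096
```

Request:
send_rows(targets=[5,-20,0,0,0,0,0,5,-40,0,0,0,0,0,5,-45,0,0,0,0,0,5,0,0,0,0,0,0])

```text
t: 4.28
eef_pos: [0.5932, -0.0898, 0.2462]
ee_rot: [0.704, -0.087, 0.7, 0.085]
wrist_force: [0.4, -0.3, -1.3]
width: 0.0093
```

```bash
python3 -c "
from h import *
go([.563,.305,.24],106.9)"
```

```text
t 4.28 pos [ 0.5932 -0.0898  0.2462] jawyaw 104.0 xaxis [ 0.006 -0.001 -1.   ] w 0.0093 F [ 0.4 -0.3 -1.3] q6 [-0.23  0.43  1.51 -0.    1.2  -2.04]
shift [  5.5 390.4  66.1] -2.9142613169674405
```

Request:
send_rows(targets=[5,0,20,3,0,0,0,5,0,39,7,0,0,0,5,0,39,7,0,0,0,5,0,39,7,0,0,0,5,0,39,7,0,0,0,5,0,39,7,0,0,0,5,0,39,7,0,0,0,5,0,39,7,0,0,0,5,0,39,7,0,0,0,5,0,39,7,0,0,0,5,0,19,0,0,0,0,5,0,0,0,-2.9,0,0,5,0,0,0,0,0,0,5,0,0,0,0,0,0])

```text
t: 6.02
eef_pos: [0.5614, 0.3045, 0.2425]
ee_rot: [0.699, -0.103, 0.7, 0.103]
wrist_force: [0.9, 1.2, -1.1]
width: 0.0092
```

```bash
python3 -c "
from h import *
f=eyes.grab_frame('wrist'); save(f,'w2.png'); np.save('w2.npy',f,allow_pickle=True)
go([.563,.305,.24],106.9)"
```

```text
t 6.08 pos [0.5616 0.3044 0.2426] jawyaw 106.8 xaxis [-0.001 -0.    -1.   ] w 0.009 F [ 0.6  0.2 -1.6] q6 [ 0.42  0.51  1.4  -0.    1.24 -1.44]
shift [2.6 0.1 1.5] -0.0896322433087704
```

View pics/w2.png

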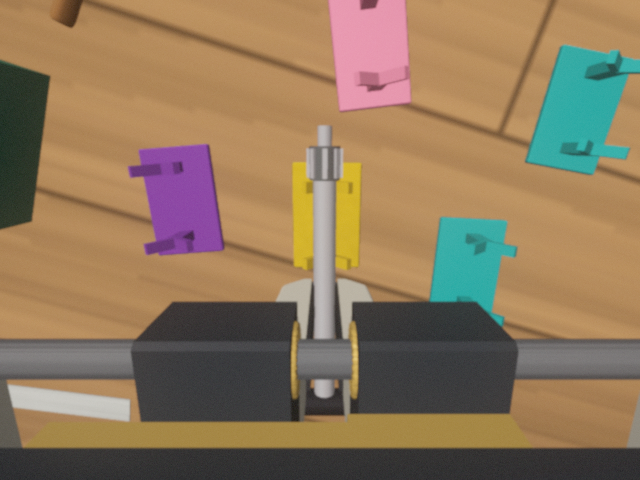

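Wrist view: key held straight, yellow base edges at columns 293–361, near edge at row 163, posts at rows ~187 and ~265.

```bash
python3 -c "
from h import *
f=np.load('w2.npy',allow_pickle=True).item()
hsv=cv2.cvtColor(f['image'],cv2.COLOR_RGB2HSV); m=cv2.inRange(hsv,(20,120,60),(34,255,255)); m[290:]=0;m[:,:250]=0;m[:,400:]=0
for v in range(160,274,6):
  u=np.nonzero(m[v])[0]
  if len(u): print(v,u.min(),u.max(),ray(f,u.min(),v,.008)[:2].round(4),ray(f,u.max()+1,v,.008)[:2].round(4))
v,u=np.nonzero(m); print('rows',v.min(),v.max()); 
P=np.array([ray(f,a,b,.008)[:2] for a,b in zip(u,v)],np.float32); r=cv2.minAreaRect(P); print(r)
W=pts(f); k=(m>0)&(W[...,2]>.045)&(W[...,2]<.075); vv,uu=np.nonzero(k); print(len(vv)); 
Q=W[k]; 
M=rot(status.observe()['ee_rot']).as_matrix(); L=(Q-status.observe()['eef_pos'])@M
for s in (L[:,2]<0,L[:,2]>=0):
  if s.sum(): print(s.sum(),L[s].mean(0).round(4),L[s].min(0).round(4),L[s].max(0).round(4), Q[s].mean(0).round(4))
# key
sh=(f['image'].min(2)>0)&(W[...,2]>.2)&(W[...,2]<.25); sh[270:]=0; vv,uu=np.nonzero(sh); print('key',uu.min(),uu.max(),vv.min(),((W[sh]-status.observe()['eef_pos'])@M).mean(0).round(4))
for v in (190,210,230,250):
  x=np.nonzero(sh[v])[0]; print(v,x.min(),x.max(),W[v,int(x.mean())].round(4))
"
```

```text
166 292 361 [0.5215 0.2588] [0.5014 0.3257]
172 292 361 [0.5272 0.2604] [0.507  0.3275]
178 292 361 [0.5329 0.262 ] [0.5126 0.3294]
184 292 360 [0.5387 0.2636] [0.5186 0.3303]
190 292 360 [0.5445 0.2652] [0.5243 0.3321]
196 292 360 [0.5503 0.2669] [0.5301 0.334 ]
202 292 360 [0.5562 0.2685] [0.5359 0.3359]
208 292 360 [0.5622 0.2702] [0.5418 0.3379]
214 293 360 [0.5679 0.2728] [0.5477 0.3398]
220 293 360 [0.5739 0.2745] [0.5536 0.3417]
226 293 359 [0.58   0.2762] [0.5599 0.3427]
232 293 359 [0.5861 0.2779] [0.566  0.3447]
238 293 359 [0.5923 0.2796] [0.5721 0.3467]
244 293 359 [0.5985 0.2814] [0.5783 0.3487]
250 293 359 [0.6048 0.2831] [0.5845 0.3507]
256 293 359 [0.6112 0.2849] [0.5907 0.3528]
262 293 358 [0.6176 0.2867] [0.5973 0.3538]
268 302 350 [0.6212 0.2977] [0.6061 0.3477]
rows 162 269
((0.5614085793495178, 0.3064613342285156), (0.1118541955947876, 0.07011722773313522), 16.619503021240234)
643
324 [ 0.1857  0.0045 -0.0356] [ 0.1808 -0.0196 -0.0406] [ 0.1937  0.0246 -0.0303] [0.5261 0.2984 0.0569]
319 [0.1861 0.005  0.0338] [ 0.1813 -0.0198  0.0292] [0.196  0.025  0.0398] [0.5924 0.319  0.0565]
key 307 342 125 [ 0.01    0.0001 -0.049 ]
190 313 336 [0.5119 0.2893 0.2333]
210 314 336 [0.52   0.2922 0.2325]
230 314 335 [0.5283 0.2943 0.2331]
250 314 335 [0.5368 0.2968 0.233 ]
```

Request:
send_rows(targets=[5,30,2.3,2,0,0,0,5,45,0,0,0,0,0,5,45,0,0,0,0,0,5,30,0,0,0,0,0,5,15,0,0,0,0,0,5,8,0,0,0,0,0,5,4,0,0,0,0,0,5,0,0,0,0,0,0,5,0,0,0,0,0,0])

```text
t: 7.2
eef_pos: [0.5633, 0.3078, 0.0667]
ee_rot: [0.7, -0.104, 0.699, 0.104]
wrist_force: [-0.5, -0.3, -0.9]
width: 0.0093
```

Request:
send_rows(targets=[5,2,0,0,0,0,0,5,0,0,0,0,0,0,12,0,0,0,0,0,0,16,0,0,0,0,0,0,25,0,0,0,0,0,0,35,0,0,0,0,0,0,35,0,0,0,0,0,0,35,-10,0,0,0,0,0,35,-30,0,0,0,0,0,35,-40,0,0,0,0,0,35,-40,0,0,0,0,0,35,-40,0,0,0,0,0,35,0,0,0,0,0,0])

```text
t: 8.82
eef_pos: [0.5641, 0.3082, 0.228]
ee_rot: [0.702, -0.103, 0.697, 0.104]
wrist_force: [1.1, -0.6, -0.3]
width: 0.035
```

```bash
python3 -c "
from h import *
f=eyes.grab_frame('wrist'); save(f,'w3.png'); g=eyes.grab_frame('scene')
o=np.hstack([f['image'][:,100:500],cv2.resize(g['image'][150:270,330:430],(400,480))]); cv2.imwrite('pics/w3.png',o[:,:,::-1])
W=pts(f); 
for v in (190,215,240,255): 
  x=range(300,350); print([W[v,i,2].round(3) for i in range(314,342,4)])
go([.4597,-.0870,.28],90.2)"
```

```text
[np.float64(0.007), np.float64(0.05), np.float64(0.054), np.float64(0.054), np.float64(0.009), np.float64(0.008), np.float64(0.007)]
[np.float64(0.008), np.float64(0.05), np.float64(0.054), np.float64(0.052), np.float64(0.008), np.float64(0.009), np.float64(0.005)]
[np.float64(0.007), np.float64(0.048), np.float64(0.053), np.float64(0.054), np.float64(0.007), np.float64(0.006), np.float64(0.007)]
[np.float64(0.051), np.float64(0.05), np.float64(0.054), np.float64(0.053), np.float64(0.048), np.float64(0.05), np.float64(0.05)]
t 8.93 pos [0.5627 0.3075 0.224 ] jawyaw 106.9 xaxis [ 0.  0. -1.] w 0.0349 F [-0.2  0.5 -0.9] q6 [ 0.43  0.53  1.41  0.    1.2  -1.44]
shift [ -56.  -347.6 -213.2] 16.68985601484944
```

View pics/w3.png

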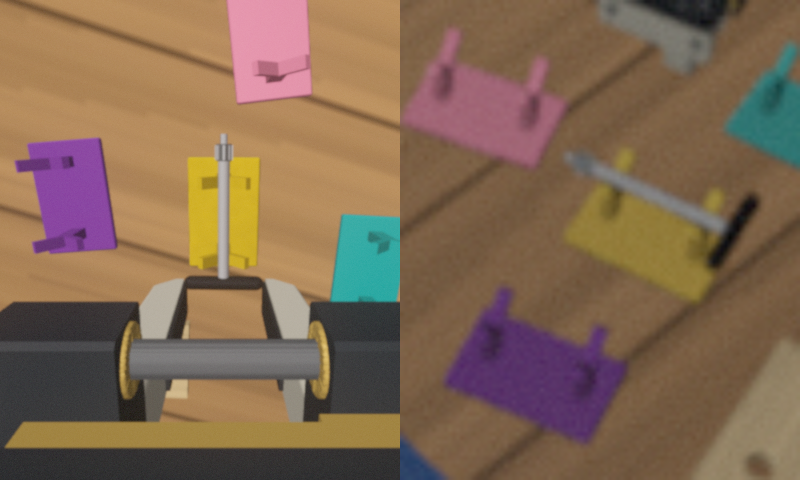

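Key is seated in both notches (wrist crop: shank on both posts; top at 54 mm). Now above the handle, turning the jaws along x.

Request:
send_rows(targets=[30,-6.2,-38.6,-23.7,0,0,0,30,-6.2,-38.6,-23.7,0,0,0,30,-6.2,-38.6,-23.7,0,0,0,30,-6.2,-38.6,-23.7,0,0,0,30,-6.2,-38.6,-23.7,0,0,0,30,-6.2,-38.6,-23.7,0,0,0,30,-6.2,-38.6,-23.7,0,0,0,30,-6.2,-38.6,-23.7,0,0,0,30,-6.2,-38.6,-23.7,0,0,0,30,0,0,0,9.75,0,0,30,0,0,0,9.75,0,0,30,0,0,0,9.75,0,0,30,0,0,0,9.75,0,0,30,0,0,0,9.75,0,0,30,0,0,0,9.75,0,0,30,0,0,0,9.75,0,0,30,0,0,0,9.75,0,0,30,0,0,0,9.75,0,0,30,0,0,0,9.75,0,0,30,0,0,0,9.75,0,0])

```text
t: 11.42
eef_pos: [0.4592, -0.0867, 0.2785]
ee_rot: [-0.496, -0.503, -0.498, 0.503]
wrist_force: [0.4, 0.0, 1.1]
width: 0.0299
```

```bash
python3 -c "
from h import *
f=eyes.grab_frame('wrist'); save(f,'w4.png'); np.save('w4.npy',f,allow_pickle=True)
go([.4597,-.0870,.112],-.5)"
```

```text
t 11.47 pos [ 0.4592 -0.0866  0.2785] jawyaw -1.2 xaxis [-0.002  0.001 -1.   ] w 0.0301 F [ 0.4 -0.2 -1.3] q6 [-0.29  0.15  1.8  -0.    1.19 -0.27]
shift [166.5   0.9   0.5] -0.650614326421973
```

View pics/w4.png

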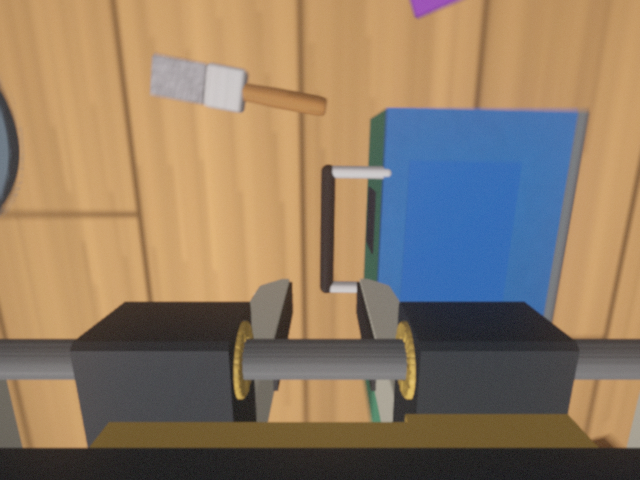

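The bar runs down column ~327, rows 167–291; jaws centred at column ~324.

```bash
python3 -c "
from h import *
f=np.load('w4.npy',allow_pickle=True).item()
a=ray(f,327.5,168,.114);b=ray(f,327,291,.114);print(a,b,(a+b)/2)
go([((a+b)/2)[0],((a+b)/2)[1],.112],-.5)"
```

```text
[ 0.46158942 -0.03462592  0.114     ] [ 0.46004915 -0.14158451  0.114     ] [ 0.46081928 -0.08810521  0.114     ]
t 11.47 pos [ 0.4592 -0.0866  0.2785] jawyaw -1.2 xaxis [-0.002  0.001 -1.   ] w 0.0301 F [ 0.4 -0.2 -1.3] q6 [-0.29  0.15  1.8  -0.    1.19 -0.27]
shift [166.5   2.    1.5] -0.650614326421973
```

Request:
send_rows(targets=[30,30,1.4,0.8,0,0,0,30,45,0,0,0,0,0,30,45,0,0,0,0,0,30,30,0,0,0,0,0,30,16,0,0,0,0,0,30,0,0,0,0,0,0,6,0,0,0,0,0,0,6,0,0,0,0,0,0,6,0,0,0,0,0,0,6,0,0,0,0,0,0], grip_force=35)

```text
t: 12.72
eef_pos: [0.4613, -0.0877, 0.1143]
ee_rot: [0.499, 0.502, 0.498, -0.501]
wrist_force: [-3.3, -0.1, 7.1]
width: 0.0112
```

```bash
python3 -c "
from h import *
go([.4603,-.087,.125])"
```

```text
t 12.72 pos [ 0.4613 -0.0877  0.1143] jawyaw -0.4 xaxis [ 0.001 -0.    -1.   ] w 0.0112 F [-3.3 -0.1  7.1] q6 [-0.29  0.38  1.96 -0.    0.79 -0.28]
shift [-10.7  -1.   -0.7] None
```

Request:
send_rows(targets=[6,-2,0,0,0,0,0,6,-2,0,0,0,0,0,6,-2,0,0,0,0,0,6,-2,0,0,0,0,0,6,0,0,0,0,0,0,6,0,0,0,0,0,0])

```text
t: 13.48
eef_pos: [0.4614, -0.0877, 0.1218]
ee_rot: [0.499, 0.502, 0.498, -0.501]
wrist_force: [4.0, -1.8, -3.1]
width: 0.0109
```

Request:
send_rows(targets=[6,-2,0,0,0,0,0,6,-2,0,0,0,0,0,6,-2,0,0,0,0,0,6,0,0,0,0,0,0,6,0,0,0,0,0,0])

```text
t: 14.1
eef_pos: [0.4617, -0.0877, 0.1279]
ee_rot: [0.499, 0.502, 0.498, -0.501]
wrist_force: [5.2, -0.7, -3.7]
width: 0.011
```

Request:
send_rows(targets=[6,-3,0,0,0,0,0,6,-3,0.5,0,0,0,0,6,-3,0.5,0,0,0,0,6,0,0,0,0,0,0,6,0,0,0,0,0,0])

```text
t: 14.72
eef_pos: [0.4626, -0.0877, 0.1368]
ee_rot: [0.499, 0.502, 0.498, -0.501]
wrist_force: [5.4, -1.5, -3.3]
width: 0.0109
```

```bash
python3 -c "
from h import *
f=eyes.grab_frame('wrist'); W=pts(f); save(f,'w5.png')
for u in (400,440,480,520,560): print(W[200,u].round(4))
go([.4603,-.087,.125])"
```

```text
[ 0.4922 -0.0398  0.1375]
[ 0.5085 -0.0402  0.1355]
[ 0.5261 -0.0409  0.1314]
[ 0.543  -0.0411  0.1305]
[ 0.5603 -0.0414  0.1292]
t 14.78 pos [ 0.4626 -0.0877  0.1368] jawyaw -0.4 xaxis [ 0.001 -0.    -1.   ] w 0.011 F [ 4.9 -1.3 -4.6] q6 [-0.29  0.35  1.94  0.    0.85 -0.28]
shift [11.8 -2.3 -0.7] None
```

Handle rose 22 mm (0.115 rad, and the depth slope agrees) with only ~4 N. The cover is not caught, so the catch stays untouched. Lifting on along the arc.

Request:
send_rows(targets=[6,-11.5,1.7,0,0,0,0,6,-13.3,2.8,0,0,0,0,6,-13.1,3.7,0,0,0,0,6,-12.7,4.7,0,0,0,0,6,-12.5,5.5,0,0,0,0,6,-12,6.4,0,0,0,0,6,-11.5,7.2,0,0,0,0,6,-11.1,8,0,0,0,0,6,0,0,0,0,0,0])

```text
t: 15.9
eef_pos: [0.5035, -0.0882, 0.2345]
ee_rot: [0.499, 0.502, 0.498, -0.501]
wrist_force: [11.1, -3.8, -12.3]
width: 0.011
```

```bash
python3 -c "
from h import *
go([.656-.1537,-.0877,.2344])"
```

```text
t 15.9 pos [ 0.5035 -0.0882  0.2345] jawyaw -0.4 xaxis [ 0.003 -0.001 -1.   ] w 0.011 F [ 11.1  -3.8 -12.3] q6 [-0.26  0.28  1.75 -0.    1.1  -0.26]
shift [ 0.  -1.2 -0.5] None
```

Request:
send_rows(targets=[6,-9.4,9.8,0,0,0,0,6,-9,10.2,0,0,0,0,6,-9.1,10.2,0,0,0,0,6,-8.4,10.7,0,0,0,0,6,0,0,0,0,0,0])

```text
t: 16.52
eef_pos: [0.5419, -0.0887, 0.2714]
ee_rot: [-0.498, -0.5, -0.499, 0.503]
wrist_force: [-12.3, -3.9, 13.2]
width: 0.0107
```

```bash
python3 -c "
from h import *
go([.656-.1146,-.0877,.2718])"
```

```text
t 16.52 pos [ 0.5419 -0.0887  0.2714] jawyaw -0.4 xaxis [-0.003 -0.001 -1.   ] w 0.0107 F [-12.3  -3.9  13.2] q6 [-0.25  0.32  1.61 -0.    1.22 -0.24]
shift [-0.4 -0.5 -1. ] None
```

Request:
send_rows(targets=[6,-0.7,-0.5,0,0,0,0,6,0,0,0,0,0,0,6,0,0,0,0,0,0])

```text
t: 16.9
eef_pos: [0.5412, -0.0887, 0.271]
ee_rot: [-0.498, -0.5, -0.499, 0.503]
wrist_force: [-6.1, -4.9, 4.3]
width: 0.0106
```

Good. Continue to about 71 degrees.

Request:
send_rows(targets=[6,-7.8,11,0,0,0,0,6,-7,11.6,0,0,0,0,6,-6,12.1,0,0,0,0,6,-5.2,12.6,0,0,0,0,6,0,0,0,0,0,0,6,0,0,0,0,0,0,6,0,0,0,0,0,0])

```text
t: 17.77
eef_pos: [0.589, -0.0892, 0.2973]
ee_rot: [-0.498, -0.501, -0.498, 0.502]
wrist_force: [-4.4, -4.8, 4.7]
width: 0.0114
```

```bash
python3 -c "
from h import *
f=eyes.grab_frame('scene'); 
go([.656-.0667,-.0877,.2972]); t=eyes.grab_frame('top')
g=f['image'][120:420,130:480]; o=np.hstack([cv2.resize(g,(467,400)),cv2.resize(t['image'][150:350,150:450],(333,222)).repeat(1,0) if 0 else cv2.copyMakeBorder(cv2.resize(t['image'][150:350,150:500],(333,190)),0,210,0,0,cv2.BORDER_CONSTANT)])
cv2.imwrite('pics/f.png',o[:,:,::-1])
W=pts(f); b=cv2.inRange(cv2.cvtColor(f['image'],cv2.COLOR_RGB2HSV),(100,120,40),(125,255,255))>0
k=b&(W[...,2]>.13)&(W[...,0]>.5)&(W[...,0]<.7)&(abs(W[...,1]+.09)<.12); Q=W[k]; print(len(Q))
if len(Q)>30:
  c=Q-Q.mean(0); n=np.linalg.svd(c,full_matrices=False)[2][2]; print('normal',n,np.degrees(np.arccos(abs(n[2]))))
"
```

```text
t 17.82 pos [ 0.589  -0.0892  0.2973] jawyaw -0.4 xaxis [-0.002 -0.001 -1.   ] w 0.0113 F [-3.3 -5.2  4.4] q6 [-0.23  0.38  1.45 -0.    1.31 -0.22]
shift [ 0.1  0.3 -1.5] None
2026
normal [ 0.93644387 -0.0152993   0.35048368] 69.48309792563225
```

View pics/f.png

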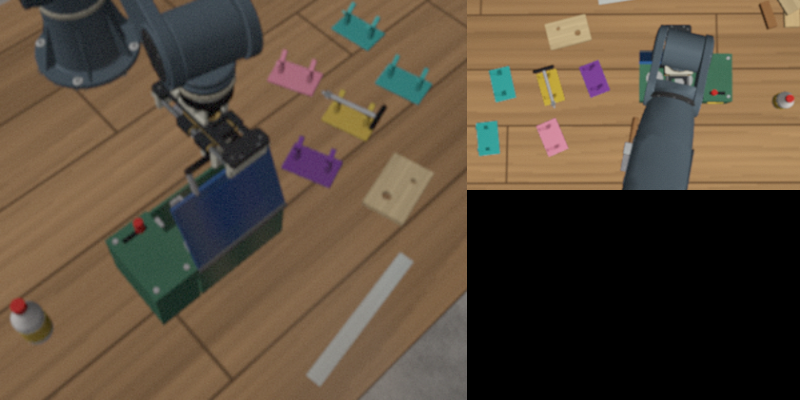

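The cover stands at 69.5° and is held by the handle. The key is in the yellow cradle and the bystanders are where they were. Handing in.

```bash
python3 -c "
from h import *
job.hand_in(); go([.589,-.0892,.2973])"
```

```text
the job is handed in; nothing more can be done
the job is handed in; nothing more can be done
```

I laid the chuck key in both posts of the yellow cradle and let go, then opened the cover and handed the job in at about 18 s. The gripper was still holding the cover open by its handle.

- **Key:** a close look after letting go showed it lying in both notches, with the top of the shank at about 54 mm. That matches the 50 mm seated axis.
- **Tug:** the handle rose 22 mm (about 0.115 rad) at only about 4 N, well past the 8 mm stop, so the cover was not caught. I left the red catch alone.
- **Cover:** the last depth check put it at 69.5°, and the arm position gave about 70°. The grip is on the bar, with an opening of about 11 mm and forces of about 5 N.
- **Bystanders:** the bottle and plywood look unmoved in the last pictures. The arm partly hid the brush, but nothing went near it.

During the lift, the wrist force briefly reached about 18 N because my arc was a millimetre or two off. I corrected it and no check failed.

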